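# Shut the square hopper's slide gate on its catch

### The job

Two rivet hoppers stand on the steel bench, one with a square mouth and one with a round mouth, both with their slide gates drawn open. Before the square one is refilled, push its gate fully shut by the upright tab, until the spring catch clicks out behind the gate's pin and holds it, then let go. Leave the round hopper's gate open as it is.

Things in the scene. Friction and masses are not known exactly. Their poses are not given: they have to be found in the camera images.
- square_tab (a point): Square hopper (steel box, 142 mm rim, 150 high): centre of the robot-side face of its gate's upright aluminium tab, 95 mm above the bench. Tab 70 wide, 12 thick, from 57 to 127 mm above the bench. +x: level, the way the gate shuts, so push the face along +x; y along the tab's width, z up. Behind the tab (-x) only the two rails, tops 62 mm high, 58 mm either side. Gate shut, the rim is 63 mm past the tab.
- square_gate (a joint): Square hopper's gate opening in m: 0 shut, with the catch just behind its pin; positive: drawn out towards the robot (0.05 to 0.095 at the start). The catch snaps out once the gate is pushed to 0; it can run on to its end stop at -0.010, and 0 to -0.010 is fully shut. It slides against about 4 N of dry friction, stays where left, and needs up to 10 N more to pass the catch.
- square_catch (a joint): Square hopper's catch: brass spring bolt, slanted nose, in a grey housing (90 mm high, 74 to 110 mm to the left, +y, of the gate's middle line). 0 m: sprung out, as at the start and again once the gate's pin is past it; up to 0.011 while the pin presses it back. The pin: upright, steel, 10 mm thick, 60 mm left of the tab's middle, moving with it, top 86 mm high. Only the pin need touch the bolt.
- round_tab (a point): The same point on the gate of the other hopper, which has a round funnel (140 mm mouth, 150 mm high). Its gate, tab and catch are like the square hopper's, with the same sizes and axes; leave it open. Which hopper stands on the left varies, and each is turned up to 17 degrees either way.

How it is judged:
By the outcome, as a careful person would: the job done as asked, in the order asked, and still so for the second after the job is handed in, with the robot touching nothing.
It also fails if it takes over 32 s, if anything falls off the work surface, if the arm or the gripper's body presses on something with over 40 N, if the wrist force passes 120 N, or if a joint passes its speed limit or range.

### The arm

A 6-joint arm with a two-finger parallel gripper is mounted at the origin on the work surface. World frame = base frame: x ahead of the robot, y to its left, z up, the work surface at z = 0. Lengths are in mm, angles in rad, forces in N, time in s.
With the tool pointing down it reaches from about 300 to 825 mm from the base axis. Payload 5.4 kg.
Tool frame: the origin (TCP) lies at the very end of the fingers, on their centre line; the grasp point (between the pads) lies 19 mm behind it; z points along the fingers, y is the direction in which the jaws open and shut (so a half turn about z gives the same grasp; the last joint's range is limited). The gripper opens to 92 mm and grips with 3 to 60 N. Pads are 20 mm wide; open, the fingers measure 128 mm over their backs; the gripper's body (75 mm by 189 mm) begins 69 mm behind the grasp point.
Start: joints at [0.997, 0.158, 1.597, -0, 1.386, -0.21], TCP at [204.61, 537.346, 214.601] pointing down, gripper open.
Joint ranges: [-2.91, 2.91], [-0.94, 2.29], [0.18, 2.7], [-1.29, 4.43], [0.17, 2.64], [-3, 3]. Speed limits (rad/s): [2.57, 2.57, 3.14, 3.14, 3.14, 3.14].

### API

Orientations are given as a 3x3 rotation matrix whose columns are the frame's x, y, z axes.
In Python, from bench import r gives the robot as it stands.
- The arm moves only by the tool servo_tool, never from a script. Its argument "steps" is a list of rows, each a list of 5 numbers: the shift along the tool's x, y, z in units of 25 mm (1.0 is 25 mm), then the turn about the tool's z in rad, then the closure in counts, from 0 (fully open) to 255 (shut). A call has 1 to 20 rows; each row is the pose to reach, as a shift and turn from the pose commanded when the call began, along the tool's axes at that moment; what a row does not reach only later rows make up. A row lasts 1/8 s, in which the tool goes at most 62.5 mm and 10.7 degrees, less where a joint would pass 70% of its speed; a pose out of reach is approached as far as the arm can. A call with a gripper value outside its range is refused whole. The fingers move at their own pace and stop on an object; "grip_force" is the grip in N (left out, the last holds). Time passes only in rows, so rows that repeat a pose let the fingers close. It gives the time, the measured TCP pose, the force and the opening at its end, in the units of the state.
- r.get_obs(): the state, without advancing time (a new reading comes with each control period).
- r.get_image(name): name is "scene" or "side" or "wrist"; returns a dict with "img" (420x560x3 uint8, red, green, blue), "fx", "fy", "cx", "cy" (pixels), "position" and "orientation" of the camera in the world. Camera axes: x right, y down, z forward; pixel columns grow to the right and rows downward; lengths in mm; the calibration is good to about 2 mm. The wrist camera is an equidistant fisheye: a pixel r from the principal point sees the ray r / f radians off the axis. A picture is of the moment at which its call begins. There is no depth.
- r.job_done(): hands the job in, once; it reports no verdict.
The state is a dict: "time": time; "joint_positions": joint angles; "qvel": joint speeds; "effort": joint torques, N m; "tool_pos": TCP position; "eef_rot": TCP orientation; "ft_force": force on the tool from outside, world axes, zero at the start; "wrist_torque": the same for the moment, N m; "finger_gap": opening from 0.0 (shut) to 1.0 (fully open).
Only numpy, scipy, OpenCV 4.12 (cv2) and the standard library are available. Lean on these libraries where they do the work, as an engineer would, in place of code of your own. Each camera call takes 0.05 s, during which the arm holds its last target.

## Working session

There is one attempt and no reset: what is moved stays moved. The work goes in short steps, Python scripts to look and compute and a tool call to move; the robot and the scene stay as the last step left them, time stands still between calls to the robot, and variables do not carry over. Pictures are saved under pics/ and viewed, and the job is handed in when it is done.

Besides the shell and the picture viewer there is one more tool, called after "Emit:" as name(argument=value, ...) on one line, values as JSON. servo_tool: Moves the arm, as the interface text tells. Its arguments: {"type":"object","properties":{"steps":{"type":"array"},"grip_force":{"type":"number"}},"required":["steps"]}

```bash
mkdir -p pics; ls; cat > h.py <<'E'
from bench import r
import numpy as np, cv2, pickle
def snap(name,tag):
    d=r.get_image(name); pickle.dump(d,open(f'{tag}.pkl','wb')); cv2.imwrite(f'pics/{tag}.png',d['img'][:,:,::-1]); return d
def ray(d,u,v):
    p=np.array([(u-d['cx'])/d['fx'],(v-d['cy'])/d['fy'],1.]); return np.array(d['orientation'])@p
def onz(d,u,v,z):
    w=ray(d,u,v); c=np.array(d['position']); return c+w*(z-c[2])/w[2]
def proj(d,P):
    q=np.array(d['orientation']).T@(np.array(P)-np.array(d['position'])); return d['cx']+d['fx']*q[0]/q[2],d['cy']+d['fy']*q[1]/q[2]
E
python3 - <<'E'
from h import *
for n in ['scene','side','wrist']:
    d=snap(n,n+'0'); print(n,d['position'],np.round(d['orientation'],3).tolist(),d['fx'],d['cx'],d['cy'])
o=r.get_obs(); print(o['time'],o['tool_pos'],np.round(o['eef_rot'],3).tolist(),o['ft_force'])
E
```

```text
pics
scene [314.65126009 582.22030589 551.96229849] [[-0.895, -0.276, 0.349], [-0.445, 0.532, -0.72], [0.013, -0.8, -0.6]] 429.28888117673887 278.7472806038535 214.00126064433192
side [ 338.44340779 -567.51776139  720.95878907] [[0.904, -0.302, 0.304], [-0.428, -0.646, 0.632], [0.006, -0.701, -0.713]] 448.49721888136605 278.1528761350452 206.39954503338197
wrist [144.61571002 560.45494929 382.85602286] [[0.356, 0.909, 0.217], [0.935, -0.346, -0.085], [-0.002, 0.233, -0.972]] 325.19226210127806 277.4997178709235 212.6626936402093
0.15 [204.3705503  536.95715777 213.87545866] [[-0.935, 0.356, -0.001], [0.356, 0.935, -0.001], [0.0, -0.001, -1.0]] [0.15002589 0.24580502 0.08809219]
```

View pics/scene0.png

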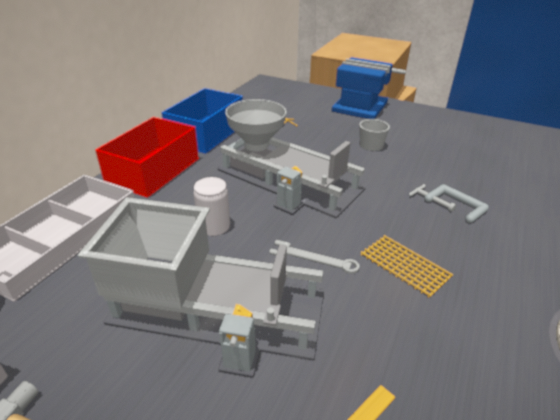

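View pics/side0.png

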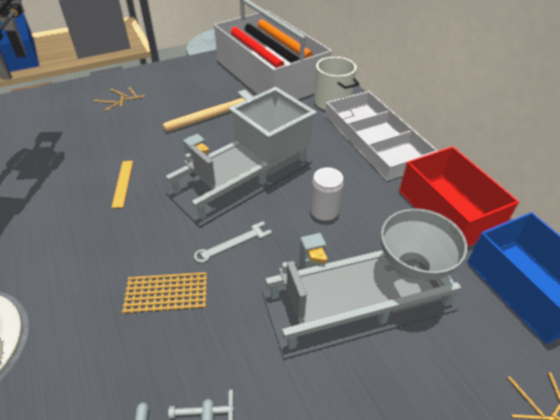

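View pics/wrist0.png

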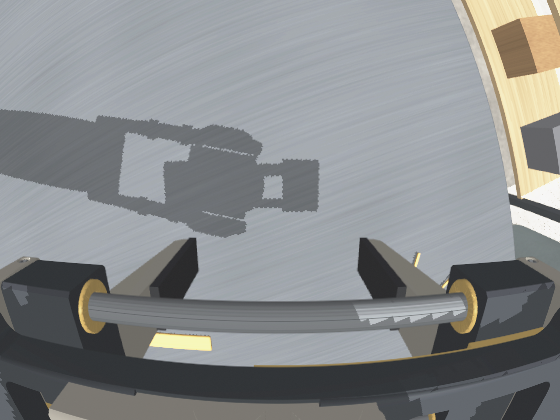

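The square hopper is at the lower left in the scene view (tab about (280,275)) and at the upper middle in the side view (tab about (202,165)). I'll enlarge both.

```bash
python3 - <<'E'
import cv2
a=cv2.imread('pics/scene0.png')[225:380,180:340]; cv2.imwrite('pics/sc.png',cv2.resize(a,None,fx=4.5,fy=3.75*1.0,interpolation=cv2.INTER_CUBIC) if 0 else cv2.resize(a,None,fx=3.75,fy=3.75,interpolation=cv2.INTER_CUBIC))
a=cv2.imread('pics/side0.png')[80:220,160:320]; cv2.imwrite('pics/si.png',cv2.resize(a,None,fx=4,fy=4,interpolation=cv2.INTER_CUBIC))
E
```

```text
(no output)
```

View pics/sc.png

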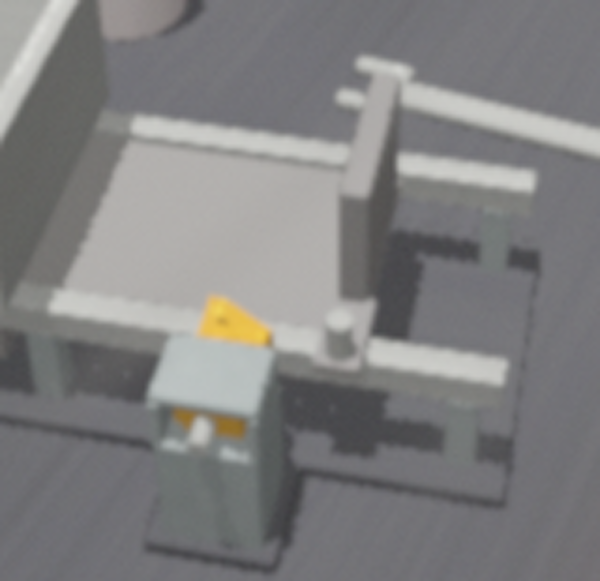

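View pics/si.png

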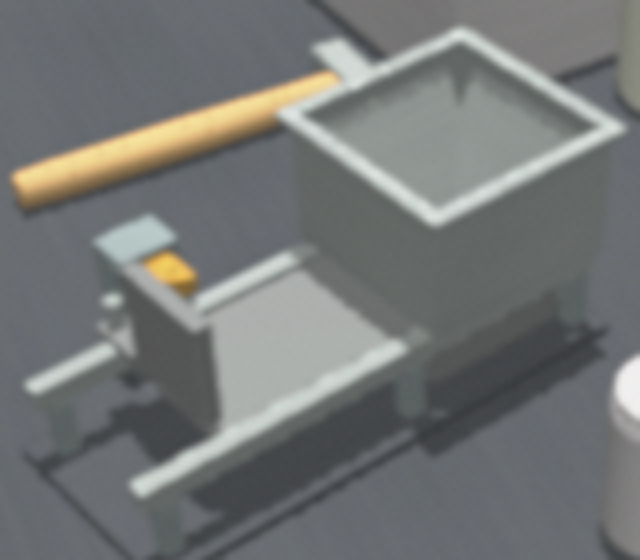

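```bash
python3 - <<'E'
from h import *
S=pickle.load(open('scene0.pkl','rb'));D=pickle.load(open('side0.pkl','rb'))
sc=lambda u,v:((u+.5)/3.75+180-.5,(v+.5)/3.75+225-.5)
si=lambda u,v:((u+.5)/4+160-.5,(v+.5)/4+80-.5)
def pr(n,d,p,z): print(n,np.round(onz(d,*p,z)[:2],1))
pr('sc tab L',S,sc(368,192),127);pr('sc tab R',S,sc(402,80),127)
pr('sc tab L hop',S,sc(340,190),127);pr('sc tab R hop',S,sc(378,73),127)
pr('si tab L',D,si(122,265),127);pr('si tab R',D,si(195,331),127);pr('si R hop',D,si(213,318),127)
for p in [(280,115),(460,30),(625,128),(435,222)]: pr('si rim',D,si(*p),150)
pr('si rail L',D,si(28,387),62);pr('si rail R',D,si(132,488),62)
pr('sc rail L',S,sc(507,366),62);pr('sc rail R',S,sc(537,176),62)
pr('sc pin',S,sc(340,315),86)
pr('sc rail left hop',S,sc(50,297),62)
pr('sc rail right hop',S,sc(132,122),62)
for p in [(129,202),(209,207),(172,299),(93,249)]: pr('sc rim',S,p,150)
E
```

```text
sc tab L [499.8 200.3]
sc tab R [515.7 138. ]
sc tab L hop [509.5 204.1]
sc tab R hop [526.1 138.5]
si tab L [499.  202.6]
si tab R [516.3 134.2]
si R hop [528.2 140.2]
si rim [615.9 267.5]
si rim [747.6 307.7]
si rim [787.6 173.5]
si rim [653.9 138.5]
si rail L [436.8 204.3]
si rail R [464.3 104.4]
sc rail L [439.7 200.6]
sc rail R [467.6 100. ]
sc pin [498.3 225.7]
sc rail left hop [614.1 251.3]
sc rail right hop [641.3 150.9]
sc rim [777.1 181.6]
sc rim [655.5 133.9]
sc rim [587.7 316.1]
sc rim [742.8 292. ]
```

Emit:
servo_tool(steps=[[-2,-1.4,0,-0.1,255],[-4,-2.8,0,-0.2,255],[-6,-4.2,0,-0.3,255],[-8,-5.6,0,-0.4,255],[-10,-7.1,0,-0.5,255],[-12,-8.5,0,-0.6,255],[-13.5,-9.6,0,-0.644,255],[-14.5,-10.3,0,-0.644,255],[-15,-10.68,0,-0.644,255],[-15,-10.68,0,-0.644,255],[-15,-10.68,0,-0.644,255],[-15,-10.68,0,-0.644,255]], grip_force=20)

```text
time: 1.65
tool_pos: [459.5, 155.3, 214.6]
eef_rot: [[-0.961, -0.278, -0.0], [-0.278, 0.961, 0.0], [0.0, 0.0, -1.0]]
ft_force: [0.6, 1.1, -0.4]
finger_gap: 0.004
```

```bash
python3 - <<'E'
from h import *
snap('wrist','w1');snap('scene','s1')
o=r.get_obs(); print(o['time'],o['tool_pos'],np.round(o['eef_rot'],3).tolist(),o['ft_force'],o['finger_gap'],o['joint_positions'])
E
```

```text
1.75 [459.71385607 155.07168553 214.63465221] [[-0.961, -0.278, 0.0], [-0.278, 0.961, 0.0], [-0.0, 0.0, -1.0]] [ 0.13657305  0.98438235 -0.52504289] 0.0031662461683590487 [ 7.55443009e-02 -7.88319388e-02  1.84141223e+00  1.06469368e-04
  1.37898497e+00 -1.77669869e+00]
```

View pics/s1.png

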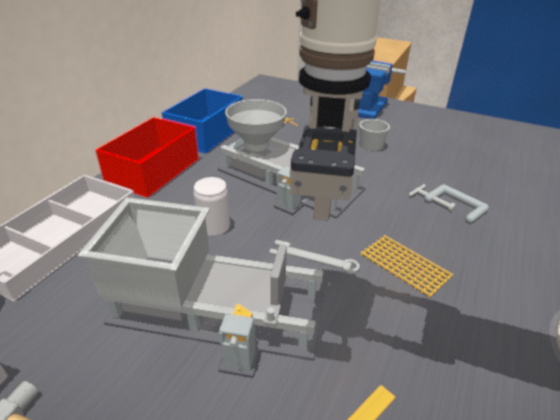

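View pics/w1.png

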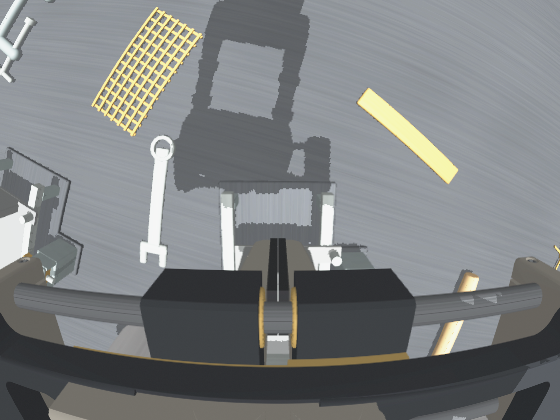

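The wrist view shows the closed fingers (seam at column 279) centred and parallel between the rails (228 and 328). Next I descend, then approach.

Emit:
servo_tool(steps=[[0,0,1,0,255],[0,0,2,0,255],[0,0,3,0,255],[0,0,4,0,255],[0,0,5,0,255],[0,0,5.3,0,255],[0,0,5.3,0,255],[-0.4,0,5.3,0,255],[-0.8,0,5.3,0,255],[-1.2,0,5.3,0,255],[-1.2,0,5.3,0,255],[-1.2,0,5.3,0,255]])

```text
time: 3.25
tool_pos: [488.7, 162.7, 81.9]
eef_rot: [[-0.961, -0.277, -0.001], [-0.277, 0.961, -0.0], [0.001, 0.0, -1.0]]
ft_force: [1.1, -0.6, -0.8]
finger_gap: 0.006
```

```bash
python3 - <<'E'
from h import *
snap('side','d2');d=snap('scene','s2')['img'][200:380,180:360]
cv2.imwrite('pics/s2c.png',cv2.resize(d[:,:,::-1],None,fx=3.3,fy=3.3,interpolation=cv2.INTER_CUBIC))
o=r.get_obs(); print(o['time'],o['tool_pos'],o['ft_force'])
E
```

```text
3.35 [488.54166455 162.65410289  81.9326947 ] [-0.13315756 -0.28985383  0.22955293]
```

View pics/s2c.png

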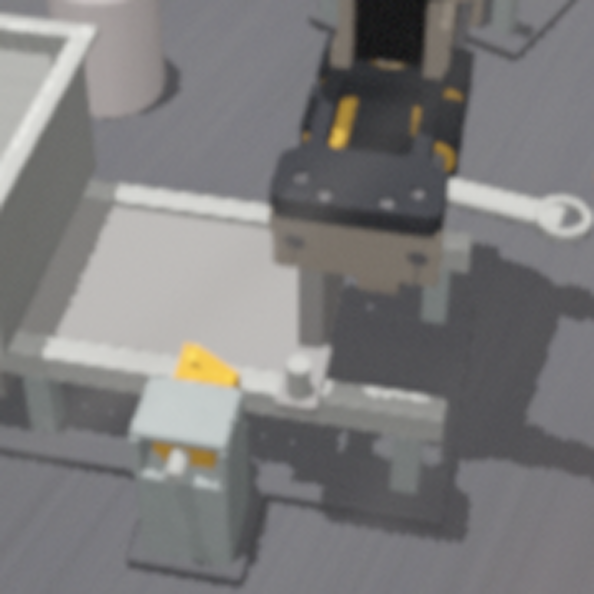

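View pics/d2.png

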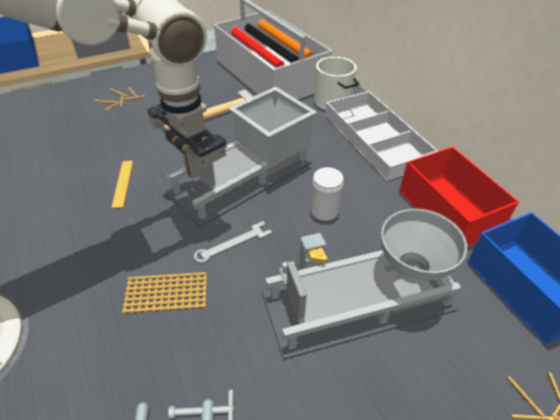

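No contact yet: the fingers stand just behind the tab. Next I push most of the way.

Emit:
servo_tool(steps=[[-0.2,0,0,0,255],[-0.4,0,0,0,255],[-0.6,0,0,0,255],[-0.8,0,0,0,255],[-1.0,0,0,0,255],[-1.2,0,0,0,255],[-1.4,0,0,0,255],[-1.6,0,0,0,255],[-1.8,0,0,0,255],[-2.0,0,0,0,255],[-2.2,0,0,0,255],[-2.4,0,0,0,255],[-2.4,0,0,0,255]])

```text
time: 4.97
tool_pos: [547.2, 179.3, 82.0]
eef_rot: [[-0.961, -0.276, 0.001], [-0.276, 0.961, 0.0], [-0.001, -0.0, -1.0]]
ft_force: [-1.5, -1.6, -0.0]
finger_gap: 0.006
```

```bash
python3 - <<'E'
from h import *
snap('side','d3');d=snap('scene','s3')['img'][200:380,120:300]
cv2.imwrite('pics/s3c.png',cv2.resize(d[:,:,::-1],None,fx=3.3,fy=3.3,interpolation=cv2.INTER_CUBIC))
o=r.get_obs(); print(o['time'],o['tool_pos'],o['ft_force'])
E
```

```text
5.075 [547.11964255 179.50426818  82.03487274] [-0.94977328 -0.9147587  -0.4203822 ]
```

View pics/s3c.png

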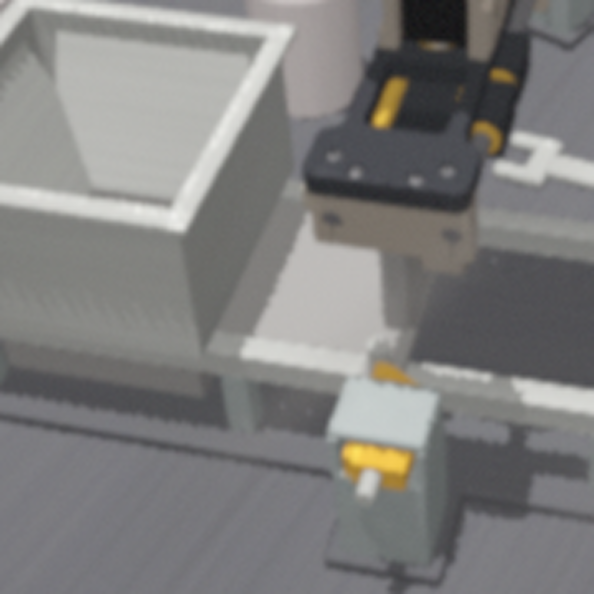

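The pin is now pressing the brass bolt back (the bolt tail protrudes at the housing's rear). I'll continue slowly.

Emit:
servo_tool(steps=[[-0.1,0,0,0,255],[-0.2,0,0,0,255],[-0.3,0,0,0,255],[-0.4,0,0,0,255],[-0.5,0,0,0,255],[-0.6,0,0,0,255],[-0.7,0,0,0,255],[-0.7,0,0,0,255]])

```text
time: 6.08
tool_pos: [562.1, 183.8, 82.0]
eef_rot: [[-0.961, -0.277, -0.004], [-0.277, 0.961, -0.001], [0.004, 0.0, -1.0]]
ft_force: [-8.9, -3.4, 4.6]
finger_gap: 0.006
```

```bash
python3 - <<'E'
from h import *
snap('side','d4');d=snap('scene','s4')['img'][200:380,120:300]
cv2.imwrite('pics/s4c.png',cv2.resize(d[:,:,::-1],None,fx=3.3,fy=3.3,interpolation=cv2.INTER_CUBIC))
o=r.get_obs(); print(o['time'],o['tool_pos'],o['ft_force'])
E
```

```text
6.175 [562.10248813 183.81655027  81.98605381] [-8.58410028 -3.51257717  5.21905326]
```

View pics/s4c.png

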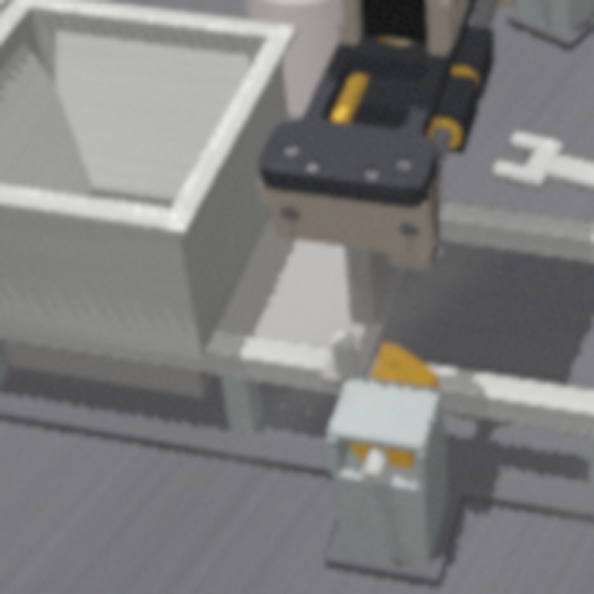

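The bolt has sprung out behind the pin. I'll push about 3 mm more for margin, then check.

Emit:
servo_tool(steps=[[-0.06,0,0,0,255],[-0.12,0,0,0,255],[-0.12,0,0,0,255]])

```text
time: 6.55
tool_pos: [562.0, 183.8, 82.0]
eef_rot: [[-0.961, -0.277, -0.011], [-0.277, 0.961, -0.003], [0.011, -0.0, -1.0]]
ft_force: [-20.2, -7.3, 15.1]
finger_gap: 0.004
```

The gate is solid against its end stop: the force rises and the tip stays put. Backing off and lifting.

Emit:
servo_tool(steps=[[0.2,0,0,0,255],[0.5,0,0,0,255],[1,0,0,0,255],[1.6,0,0,0,255],[1.6,0,-1,0,255],[1.6,0,-2.5,0,255],[1.6,0,-4,0,255],[3.5,0,-5,0,255],[5.5,0,-5,0,255],[5.5,0,-5,0,255],[5.5,0,-5,0,255]])

```text
time: 7.92
tool_pos: [434.7, 147.0, 207.4]
eef_rot: [[-0.961, -0.276, 0.002], [-0.276, 0.961, 0.0], [-0.002, -0.0, -1.0]]
ft_force: [-0.8, -0.1, -1.1]
finger_gap: 0.005
```

```bash
python3 - <<'E'
from h import *
snap('side','d5');d=snap('scene','s5')['img'][200:380,120:300]
cv2.imwrite('pics/s5c.png',cv2.resize(d[:,:,::-1],None,fx=3.3,fy=3.3,interpolation=cv2.INTER_CUBIC))
o=r.get_obs(); print(o['time'],o['tool_pos'],o['ft_force'])
E
```

```text
8.025 [435.21554117 147.03284282 207.40835794] [ 0.02988729  0.00566542 -0.02337646]
```

View pics/s5c.png

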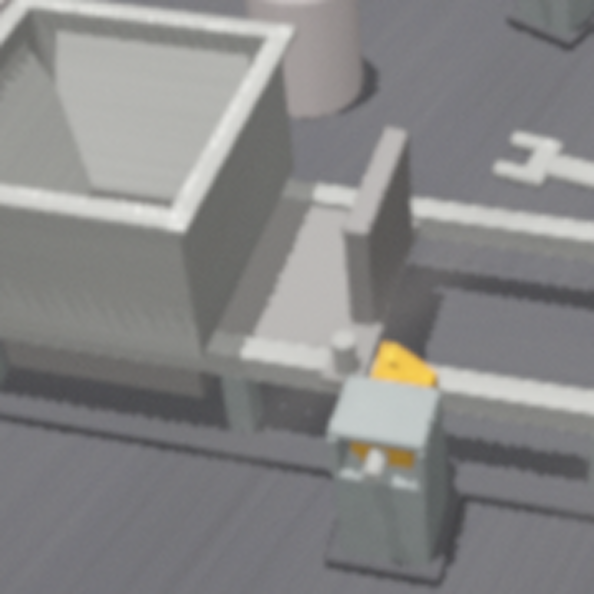

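View pics/d5.png

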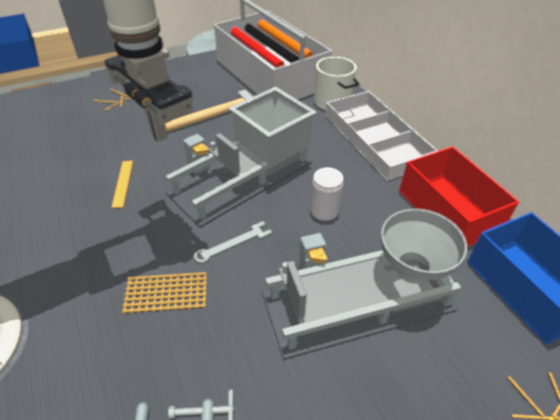

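```bash
python3 - <<'E'
from h import *
S=pickle.load(open('s5.pkl','rb'));D=pickle.load(open('d5.pkl','rb'))
f=lambda u,v:((u+.5)/3.3+120-.5,(v+.5)/3.3+200-.5)
for n,p,z in [('L',(374,235),127),('R',(410,133),127),('pin',(344,342),86),('boltTip',(388,345),75),('rimNearL',(175,225),150),('rimNearR',(292,28),150)]: print(n,np.round(onz(S,*f(*p),z)[:2],1))
a=D['img'][110:200,160:280][:,:,::-1]; cv2.imwrite('pics/d5c.png',cv2.resize(a,None,fx=6,fy=6,interpolation=cv2.INTER_CUBIC))
E
```

```text
L [559.9 220.3]
R [579.9 155.5]
pin [561.2 246.9]
boltTip [549.  231.6]
rimNearL [620.9 271.6]
rimNearR [655.  137.1]
```

View pics/d5c.png

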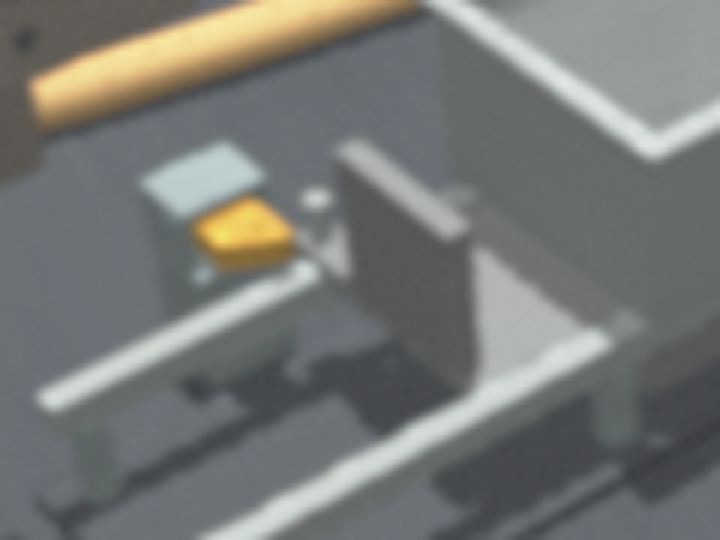

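```bash
python3 - <<'E'
from bench import r
print(r.job_done())
E
```

```text
the job is handed in; nothing more can be done
None
```

I pushed the square hopper's gate shut by its tab with the closed fingers and handed the job in after about 8 s. I didn't touch the round hopper, and its gate still looks open in the last side view.

- **Catch:** in the last pictures the brass bolt is fully sprung out behind the pin. The gap between them is roughly 10 mm, which fits a gate resting near its end stop.
- **Stop:** on the last push the force rose to about 26 N (21 N level plus 15 N upward) with no further movement. I took that as the end stop.
- **Release:** the arm then backed off and lifted clear, and the wrist force read about 0 N.
- **Disagreement:** I measured about 70 mm from the tab's robot-side face to the rim, against the 63 mm given for a shut gate. That fits a shut gate only if the 63 mm is taken from the tab's far face (58 mm measured, so about 5 mm past shut). I relied on the sprung catch and the hard stop instead.

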